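# Turn the log animal pegs-up in the leg-driving jig

## Robot

A 7-joint arm with a two-finger parallel gripper is mounted at the origin on the work surface. World frame = base frame: x ahead of the robot, y to its left, z up, the work surface at z = 0. Lengths are in mm, angles in rad, forces in N, time in s.
With the tool pointing down it reaches from about 425 to 975 mm from the base axis. Payload 16.7 kg.
Tool frame: the origin (TCP) lies at the very end of the fingers, on their centre line; the grasp point (between the pads) lies 19 mm behind it; z points along the fingers, y is the line along which they close (so a half turn about z gives the same grasp; the last joint's range is limited). The gripper opens to 85 mm and grips with 20 to 120 N. Pads are 22 mm wide; open, the fingers measure 114 mm over their backs; the gripper's body (76 mm by 85 mm) begins 54 mm behind the grasp point. The pads swing forward as they close: fully open they stand 13 mm farther back than shut.
Start: joints at [-1.401, 0.426, 0.074, 1.606, -0.034, 1.111, -0.067], TCP at [211.568, 640.949, 231.302] pointing down, gripper open.
Joint ranges: [-2.85, 2.85], [-0.5, 2.14], [-1.23, 1.37], [0.21, 2.46], [-1.02, 4.16], [0.16, 2.05], [-2.73, 2.73]. Speed limits (rad/s): [1.89, 1.89, 2.39, 2.39, 3.01, 3.01, 3.01].

## Interface

Orientations are given as a 3x3 rotation matrix whose columns are the frame's x, y, z axes.
In Python, from bench import manip gives the robot as it stands.
- The arm moves only by the tool step_arm, never from a script. Its argument "plan" is a list of rows, each a list of 3 entries, a list of its own where there are three numbers: the shift along the tool's x, y, z in mm, then the turn, a rotation vector about the tool's x, y, z in degrees, then the opening, from 0 (shut) to 1 (fully open). A call has exactly 8 rows; each row is the pose to reach, as a shift and turn from the pose commanded when the call began, along the tool's axes at that moment; what a row does not reach only later rows make up. A row lasts 1/12 s, in which the tool goes at most 41.7 mm and 7.16 degrees, less where a joint would pass 70% of its speed; a pose out of reach is approached as far as the arm can. A call with a gripper value outside its range is refused whole. The fingers move at their own pace and stop on an object; "newtons" is the grip in N (left out, the last holds). Time passes only in rows, so rows that repeat a pose let the fingers close, or fill a call up. It gives the time, the measured TCP pose, the force, the opening and the grip force at its end, in the units of the state.
- manip.sense(): the state, without advancing time (a new reading comes with each control period).
- manip.read_camera(name): name is "side" or "top" or "wrist"; returns a dict with "pixels" (400x640x3 uint8, red, green, blue), "mtx" (3x3 intrinsics, pixels), "R" (3x3) and "t" (3): a world point X has camera coordinates R X + t; the wrist camera has in their place "hand_eye" (4x4, takes a point from camera to tool coordinates, whose origin is the TCP and whose axes are the flange's). Camera axes: x right, y down, z forward; pixel columns grow to the right and rows downward; lengths in mm; the calibration is good to about 2 mm. A picture is of the moment at which its call begins: read the wrist's pose just before it. There is no depth.
- manip.hand_in(): hands the job in; it is judged then, once.
The state is a dict: "t": time; "q": joint angles; "qd": joint speeds; "joint_torque": joint torques, N m; "ee_pos": TCP position; "ee_rot": TCP orientation; "wrist_force": force on the tool from outside, world axes, zero at the start; "torque": the same for the moment, N m; "gripper_width": finger opening in mm; "gripper_force": force on a finger pad.
Only numpy, scipy, OpenCV 4.12 (cv2) and the standard library are available. Lean on these libraries where they do the work, as an engineer would, in place of code of your own. Each camera call takes 0.05 s, during which the arm holds its last target. There are 200 camera calls.

## Task

The next two legs of the log animal are about to be hammered in. Drop the jig's hinged clamp cheek all the way down, turn the log on its centres until its two pegs stand straight up, in line with the sighting notches in the end boards, then push the cheek back up snug against the log so that it is held. Leave the other things on the bench where they are.

Things in the scene. Friction and masses are not known exactly. Their poses are not given: they have to be found in the camera images.
- jig: Wooden jig screwed to the bench. Baseboard 200 (x) by 320 (y) by 22 mm; origin at the centre of its underside, z up, y along the log's axis, -x the cheek's side (towards the robot). End boards at y = 95 to 113 mm either side: 124 mm wide up to z = 85, then 80 mm wide up to z = 125. Wooden hand knobs 34 mm in diameter on their outsides, out to y = 145 mm, at the axis.
- notch_left (a point): The mark: bottom of the sighting notch in the top edge of the end board at jig y = +104 mm, at x = 0, z = 113 mm, straight above the log's axis. The notch is 8 mm wide and 12 mm deep.
- notch_right (a point): The same notch in the other end board, at jig y = -104 mm.
- log_middle (a point): Middle of the log, on its axis, at x = 0, z = 77 mm in the jig's frame; turning does not move it. Bark log 80 mm in diameter, 170 mm long along the jig's y, held between two steel centre screws, so it can only turn. A pale chalk line along the bark joins its two pegs; two dark empty holes lie 0.85 rad round from them on the cheek's side.
- log (a joint): Turn of the log about the jig's y axis, rad. 0: pegs straight up, in line with the notches; positive: pegs lean to the jig's +x (away from the cheek). Starts at 0.45 to 1.0; range -1.2 to 1.2. It stays where it is left. With the cheek down it takes about 0.08 N m (1 to 3 N on a peg), more with the cheek pressed on it.
- peg_left (a point): Centre of the end face of the peg at jig y = +50 mm. Both pegs are bare wood, 18 mm in diameter, stick straight out of the bark by 45 mm, and end 85 mm from the axis.
- peg_right (a point): Centre of the end face of the other peg, at jig y = -50 mm.
- cheek (a joint): Angle of the clamp cheek, rad. 0: up, its cork face on the log; grows as it swings down towards the jig's -x; 0.8: all the way down, at its stop. Starts up (0 to 0.015). Stiff hinges hold it where it is left; it takes 0.15 to 0.3 N m (1 to 5 N at the handle). Board 172 mm wide (y), 78 high, 14 thick between the end boards, with 6 mm of cork; top edge at z = 107 mm when up.
- cheek_handle (a point): Middle of the cheek's handle: round wooden bar 14 mm in diameter, 130 mm long, along the jig's y, on two steel arms 55 mm either side of its middle (100 mm clear between them). With the cheek up it is at x = -88, z = 140 mm in the jig's frame, 33 mm higher than the cheek's top edge and 28 mm out from its outer face; nothing above it. With the cheek down it is at x = -158, z = 81 mm.
- cheek_hinge (a point): Middle of the cheek's hinge line: fixed, along the jig's y at x = -53, z = 28 mm in the jig's frame. With the cheek up the handle is 35 mm outward of it and 112 mm above it (117 mm away).
- hammer: Bystander: hammer 260 mm long, lying beside the jig on its -y side; origin under it on the bench.
- peg_box: Bystander: open wooden box of pegs, 130 by 180 by 65 mm, behind the jig (+x side); origin at the centre of its underside.
- animal_a: Bystander: finished log animal 95 mm long and 94 mm high, on four legs, beside the jig on its +y side; origin on the bench under its middle.
- animal_b: Bystander: finished log animal 85 mm long and 88 mm high, on four legs, beside the jig on its +y side; origin on the bench under its middle.

How it is judged (in metres and radians):
On the way, in this order (a step that is already met when the one before it is completed fails the run):
1. the clamp cheek is all the way down (past 0.7 rad) (value of joint cheek above 0.7 rad), for 0.1 s.
2. with the cheek still down, the pegs stand straight up (within 0.12 rad) (value of joint log between -0.12 and 0.12 rad and value of joint cheek above 0.4 rad), for 0.2 s.
At the end, for the whole second after the job is handed in: The pegs stand straight up, in line with the notches, within 0.12 rad (7 degrees), the clamp cheek is up against the log within 0.04 rad, both at rest; the hammer, the box and both finished animals are within 30 mm of where they were, the animals upright (value of joint log between -0.12 and 0.12 rad and value of joint cheek below 0.04 rad and velocity of joint log between -0.05 and 0.05 rad/s and velocity of joint cheek between -0.05 and 0.05 rad/s); the robot touches nothing.
It fails at once if the hammer is moved by more than 30 mm (distance of hammer from where it was at the start of the episode above 0.03 m).
It fails at once if the box of pegs is moved by more than 30 mm (distance of peg_box from where it was at the start of the episode above 0.03 m).
It fails at once if a finished animal is moved by more than 30 mm or tipped (distance of any of animal_a, animal_b from where it was at the start of the episode above 0.03 m or angle between any of animal_a, animal_b's own z axis and vertical above 0.5 rad).
It also fails if it takes over 58 s, if anything falls off the work surface, if the arm or the gripper's body presses on something with over 40 N, if the wrist force passes 120 N, or if a joint passes its speed limit or range.

## Working session

There is one attempt and no reset: what is moved stays moved. The work goes in short steps, Python scripts to look and compute and a tool call to move; the robot and the scene stay as the last step left them, time stands still between calls to the robot, and variables do not carry over. Pictures are saved under pics/ and viewed, at most 10 in all, crops included, and the job is handed in when it is done.

Besides the shell and the picture viewer there is one more tool, called after ">>>" as name([rows], argument=value, ...), one row to a line, values as JSON. step_arm: Moves the arm, as the interface text tells. Its arguments: {"type":"object","properties":{"plan":{"type":"array"},"newtons":{"type":"number"}},"required":["plan"]}

```bash
mkdir -p pics
cat > h.py <<'E'
import numpy as np, cv2, json
from bench import manip
np.set_printoptions(precision=2,suppress=True)
def snap(n,f):
    c=manip.read_camera(n); cv2.imwrite(f'pics/{f}.png',c['pixels'][:,:,::-1])
    np.savez(f'pics/{f}.npz',**{k:np.array(v) for k,v in c.items() if k!='pixels'})
    return c
def proj(c,X):
    P=np.atleast_2d(X)@np.array(c['R']).T+np.array(c['t']); p=P@np.array(c['mtx']).T
    return p[:,:2]/p[:,2:]
def jig(X,x,y,yaw):
    X=np.atleast_2d(X).astype(float); c,s=np.cos(yaw),np.sin(yaw)
    return X@np.array([[c,-s,0],[s,c,0],[0,0,1]]).T+[x,y,0]
E
python3 - <<'E'
from h import *
s=manip.sense(); print(s['ee_pos'],s['ee_rot'],s['t'])
for n in('side','top'):
    c=snap(n,n+'0'); print(c['mtx'],c['R'],c['t'])
E
```

```text
[211.45 640.62 230.64] [[-0.95  0.31 -0.  ]
 [ 0.31  0.95 -0.  ]
 [-0.   -0.   -1.  ]] 0.0
[[478.98   0.   318.61]
 [  0.   478.98 193.61]
 [  0.     0.     1.  ]] [[ 0.85 -0.52 -0.01]
 [-0.4  -0.64 -0.66]
 [ 0.33  0.56 -0.76]] [-522.48  366.74 1128.44]
[[428.64   0.   314.16]
 [  0.   428.64 198.92]
 [  0.     0.     1.  ]] [[ 0.02 -1.   -0.01]
 [-0.98 -0.02 -0.2 ]
 [ 0.2   0.01 -0.98]] [ 35.89 632.23 959.46]
```

View pics/side0.png

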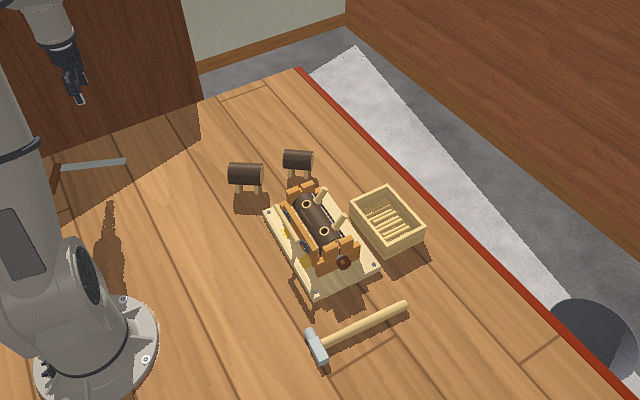

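View pics/top0.png

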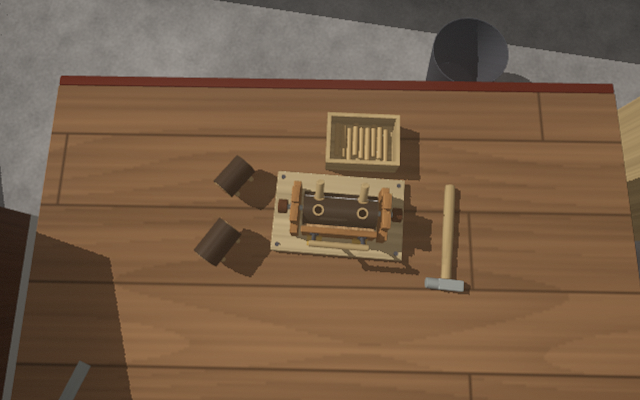

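Top view: the baseboard's corners are near (279,172), (405,181), (404,261) and (271,251), the pegs near (320,188) and (364,193), and the handle bar runs (307,243) to (369,248). I'll enlarge both views.

Run:
```python
import cv2,numpy as np
a=cv2.imread('pics/top0.png')[160:270,260:415]; b=cv2.imread('pics/side0.png')[170:310,250:400]
cv2.imwrite('pics/z0.png',cv2.resize(a,None,fx=5,fy=5,interpolation=2))
cv2.imwrite('pics/z1.png',cv2.resize(b,None,fx=4,fy=4,interpolation=2))
```

```text
(no output)
```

View pics/z0.png

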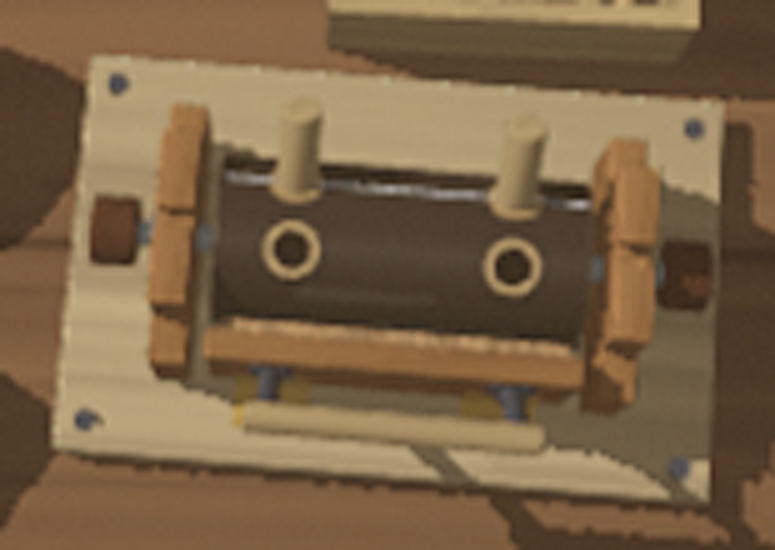

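View pics/z1.png

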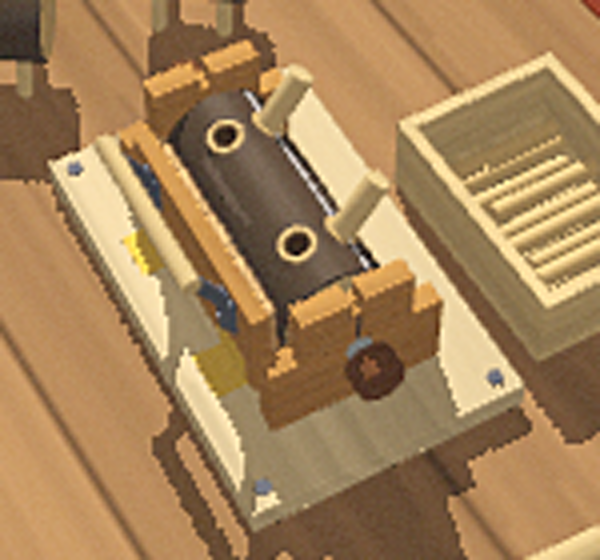

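The zooms show the corners, handle ends, peg ends and holes clearly. I'll fit the jig's pose and the log's angle to both views together.

```bash
cat > fit.py <<'E'
from h import *
from scipy.optimize import least_squares
T=dict(np.load('pics/top0.npz'));S=dict(np.load('pics/side0.npz'))
def pts(th):
    P=lambda r,a,y:[r*np.sin(a),y,77+r*np.cos(a)]
    return dict(c1=[100,160,22],c2=[100,-160,22],c3=[-100,-160,22],c4=[-100,160,22],h1=[-88,65,140],h2=[-88,-65,140],
      p1=P(85,th,50),p2=P(85,th,-50),o1=P(41,th-.85,50),o2=P(41,th-.85,-50))
ot=dict(c1=(92,57),c2=(723,103),c3=(711,498),c4=(55,447),h1=(240,415),h2=(542,438),p1=(305,103),p2=(527,122),o1=(291,249),o2=(513,267))
os=dict(c4=(50,162),c3=(252,520),c2=(522,390),h1=(103,145),h2=(190,285),p1=(296,73),p2=(376,178),o1=(225,135),o2=(297,243))
def res(v,full=False):
    p=pts(v[3]); r=[]
    for o,c,k,of in((ot,T,5,(260,160)),(os,S,4,(250,170))):
        q=proj(c,jig([p[n] for n in o],*v[:3])); r.append(q-(np.array(list(o.values()))/k+of+np.array(-.0)))
    return np.vstack(r) if full else np.vstack(r).ravel()
f=least_squares(res,[620,0,0,.7],loss='soft_l1')
print(f.x); print(res(f.x,True))
E
python3 fit.py
```

```text
[602.82 -13.33  -0.06  -5.66]
[[-0.14 -0.97]
 [ 0.33 -0.48]
 [-0.37  0.47]
 [-0.74  0.07]
 [ 0.66 -0.37]
 [ 0.23 -0.17]
 [-0.51  0.55]
 [ 0.18  0.22]
 [ 0.16 -0.3 ]
 [ 0.06 -0.42]
 [-1.49  0.32]
 [-0.43 -0.4 ]
 [ 0.53 -0.81]
 [-0.45 -0.71]
 [ 0.23  0.96]
 [ 1.18  0.38]
 [ 0.22  0.45]
 [-0.67  0.25]
 [-0.65  0.22]]
```

```bash
cat >> h.py <<'E'
JX,JY,YAW=602.8,-13.3,-0.06
from scipy.spatial.transform import Rotation as Ro
def rel(p,tilt=0.):
    """jig-frame TCP target, tool down with tool y along jig x; tilt>0 leans approach so the tool's back goes to -x"""
    s=manip.sense(); R=np.array(s['ee_rot']); c,n=np.cos(YAW),np.sin(YAW)
    Rt=np.array([[-n,c,0],[c,n,0],[0,0,-1]]).T
    Rt=Ro.from_rotvec(-tilt*np.array([-n,c,0])).as_matrix()@Rt
    w=jig(p,JX,JY,YAW)[0]
    print('shift',R.T@(w-s['ee_pos']),'turn',np.degrees(Ro.from_matrix(R.T@Rt).as_rotvec()),'t',s['t'],'F',np.array(s['wrist_force']),'w',s['gripper_width'])
def where():
    s=manip.sense(); p=np.array(s['ee_pos'])-[JX,JY,0]; c,n=np.cos(YAW),np.sin(YAW)
    print('jig tcp',c*p[0]+n*p[1],-n*p[0]+c*p[1],p[2])
E
sed -i '/^f=/,$d' fit.py; python3 -c "
from h import *
where(); rel([-88,0,220])
c,s=np.cos(YAW),np.sin(YAW);print(jig([-88,0,140],JX,JY,YAW))"
```

```text
jig tcp -429.83034189405436 629.3020463961627 230.6978447359294
shift [-491.51 -520.84   11.31] turn [-0.05  0.05 75.17] t 0.1 F [ 0.16  0.69 -0.35] w 85.48588960367616
[[514.96  -8.02 140.  ]]
```

>>> step_arm([
  [[-27,-29,0],[0,0,4],1],
  [[-55,-58,0],[0,0,8],1],
  [[-82,-87,0],[0,0,12],1],
  [[-109,-116,0],[0,0,17],1],
  [[-137,-145,0],[0,0,21],1],
  [[-164,-174,0],[0,0,25],1],
  [[-191,-203,0],[0,0,29],1],
  [[-218,-231,0],[0,0,33],1],
])

```text
t: 0.77
ee_pos: [346.4, 351.2, 231.2]
ee_rot: [[-0.623, 0.782, -0.0], [0.782, 0.623, -0.0], [0.0, -0.0, -1.0]]
wrist_force: [1.5, 1.1, 1.0]
gripper_width: 85.3
gripper_force: 0.0
```

```bash
python3 -c "
from h import *
where(); rel([-88,0,220])"
```

```text
jig tcp -277.7572548503712 348.43094682469047 231.16586106340142
shift [-385.95  -91.94   11.14] turn [-0.02 -0.   41.97] t 0.7667 F [1.53 1.07 1.05] w 85.33850411433195
```

>>> step_arm([
  [[-36,-9,0],[0,0,5],1],
  [[-72,-17,0],[0,0,10],1],
  [[-108,-26,0],[0,0,15],1],
  [[-144,-34,0],[0,0,20],1],
  [[-180,-43,0],[0,0,25],1],
  [[-216,-52,0],[0,0,30],1],
  [[-252,-60,0],[0,0,36],1],
  [[-288,-69,5],[0,0,42],1],
])

```text
t: 1.43
ee_pos: [473.3, 83.8, 227.0]
ee_rot: [[0.062, 0.998, 0.001], [0.998, -0.062, 0.001], [0.001, 0.001, -1.0]]
wrist_force: [1.4, 0.4, -0.2]
gripper_width: 85.4
gripper_force: 0.0
```

```bash
python3 -c "
from h import *
where(); rel([-88,0,200])"
```

```text
jig tcp -135.10775961450835 89.12104101709224 226.99246211138825
shift [-89.05  47.25  26.96] turn [ 0.06 -0.05 -0.11] t 1.4333 F [ 1.43  0.37 -0.2 ] w 85.41397643721761
```

>>> step_arm([
  [[-25,14,8],[0,0,0],0.7],
  [[-50,28,16],[0,0,0],0.7],
  [[-75,40,24],[0,0,0],0.7],
  [[-89,47,27],[0,0,0],0.7],
  [[-89,47,27],[0,0,0],0.7],
  [[-89,47,27],[0,0,0],0.7],
  [[-89,47,27],[0,0,0],0.7],
  [[-89,47,27],[0,0,0],0.7],
])

```text
t: 2.1
ee_pos: [514.1, -5.1, 199.4]
ee_rot: [[0.056, 0.998, -0.0], [0.998, -0.056, 0.0], [0.0, -0.0, -1.0]]
wrist_force: [-0.7, 0.3, 0.5]
gripper_width: 59.5
gripper_force: 0.0
```

Run:
```python
from h import *
where(); s=manip.sense(); c=manip.read_camera('wrist'); H=np.array(c['hand_eye']); 
im=c['pixels'][:,:,::-1].copy()
def pw(X):
    w=jig(X,JX,JY,YAW); tool=(w-np.array(s['ee_pos']))@np.array(s['ee_rot'])
    cam=(tool-H[:3,3])@H[:3,:3]; p=cam@np.array(c['mtx']).T; return p[:,:2]/p[:,2:]
from fit import pts
for k,q in pts(.623).items():
    x=pw(q)[0]; print(k,x)
    if abs(x).max()<5000: cv2.drawMarker(im,tuple(int(v) for v in x),(0,0,255),0,14)
cv2.imwrite('pics/w0.png',im); rel([-88,0,118])
```

```text
jig tcp -88.99388659279926 2.8843065139983146 199.38945424526148
c1 [513.65  21.45]
c2 [466.51 306.08]
c3 [308.58 305.39]
c4 [307.29  20.37]
h1 [319.72 125.36]
h2 [318.67 295.08]
p1 [527.28 149.98]
p2 [500.91 283.28]
o1 [423.31 145.27]
o2 [411.25 264.1 ]
shift [-2.95  0.87 81.47] turn [ 0.   -0.03  0.25] t 2.15 F [ 0.5  -0.24 -0.4 ] w 59.3343601392355
```

View pics/w0.png

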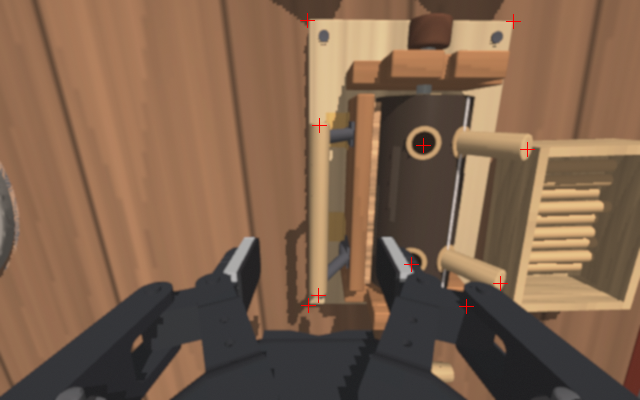

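The overlaid projections fall on the handle, pegs and holes, so the fit holds. The bar lies between the fingers. Next I descend and grasp it.

>>> step_arm([
  [[-3,1,25],[0,0,0],0.7],
  [[-3,1,50],[0,0,0],0.7],
  [[-3,1,70],[0,0,0],0.7],
  [[-3,1,78],[0,0,0],0.6],
  [[-3,1,78],[0,0,0],0.3],
  [[-3,1,78],[0,0,0],0],
  [[-3,1,78],[0,0,0],0],
  [[-3,1,78],[0,0,0],0],
], newtons=25)

```text
t: 2.82
ee_pos: [515.8, -8.9, 122.5]
ee_rot: [[0.057, 0.998, 0.002], [0.998, -0.057, 0.001], [0.001, 0.001, -1.0]]
wrist_force: [-1.3, 0.6, 3.9]
gripper_width: 13.0
gripper_force: 24.4
```

>>> step_arm([
  [[0,0,0],[0,0,0],0],
  [[0,0,0],[0,0,0],0],
  [[0,0,0],[0,0,0],0],
  [[0,0,0],[0,0,0],0],
  [[0,0,0],[0,0,0],0],
  [[0,0,0],[0,0,0],0],
  [[0,0,0],[0,0,0],0],
  [[0,0,0],[0,0,0],0],
])

```text
t: 3.48
ee_pos: [515.9, -9.0, 122.5]
ee_rot: [[0.057, 0.998, 0.002], [0.998, -0.057, 0.001], [0.001, 0.002, -1.0]]
wrist_force: [-1.9, 0.7, 8.9]
gripper_width: 12.9
gripper_force: 24.8
```

Run:
```python
from h import *
where(); rel([-88,0,121])
# arc of the handle
for a in np.arange(0,.85,.1):
    c,s=np.cos(a),np.sin(a); print(round(a,2),np.array([-53-35*c-112*s,28-35*s+112*c])-[-88,140])
```

```text
jig tcp -87.03652451380697 -0.8892902424700653 122.48525746424119
shift [ 0.89 -0.96  1.48] turn [ 0.09 -0.05  0.17] t 3.4833 F [-1.95  0.66  8.95] w 12.916860247274935
0.0 [0. 0.]
0.1 [-11.01  -4.05]
0.2 [-21.55  -9.19]
0.3 [-31.54 -15.35]
0.4 [-40.85 -22.47]
0.5 [-49.41 -30.49]
0.6 [-57.13 -39.32]
0.7 [-63.92 -48.89]
0.8 [-69.73 -59.08]
```

>>> step_arm([
  [[0,-5,2],[0,0,0],0],
  [[0,-11,4],[0,0,0],0],
  [[0,-16,6],[0,0,0],0],
  [[0,-21.5,9],[0,0,0],0],
  [[0,-27,12],[0,0,0],0],
  [[0,-31.5,15],[0,0,0],0],
  [[0,-36,19],[0,0,0],0],
  [[0,-41,22.5],[0,0,0],0],
])

```text
t: 4.15
ee_pos: [473.7, -6.6, 98.5]
ee_rot: [[0.057, 0.998, -0.0], [0.998, -0.057, 0.0], [0.0, -0.0, -1.0]]
wrist_force: [4.7, 1.2, -0.3]
gripper_width: 12.9
gripper_force: 25.1
```

```bash
python3 -c "
from h import *
where(); rel([-157.7,0,61.9])"
```

```text
jig tcp -129.31224672989092 -1.041342377733387 98.466644267128
shift [  1.12 -28.37  36.58] turn [-0.02 -0.01  0.18] t 4.15 F [ 4.72  1.24 -0.29] w 12.941287881855905
```

>>> step_arm([
  [[0,-4,4],[0,0,0],0],
  [[0,-8.5,8],[0,0,0],0],
  [[0,-12.5,12],[0,0,0],0],
  [[0,-16,17],[0,0,0],0],
  [[0,-20,21.5],[0,0,0],0],
  [[0,-23,26.5],[0,0,0],0],
  [[0,-26,31],[0,0,0],0],
  [[0,-28.5,36],[0,0,0],0],
])

```text
t: 4.82
ee_pos: [445.6, -5.2, 62.4]
ee_rot: [[0.057, 0.998, 0.0], [0.998, -0.057, -0.0], [-0.0, 0.0, -1.0]]
wrist_force: [3.6, 2.5, 8.9]
gripper_width: 13.1
gripper_force: 26.4
```

>>> step_arm([
  [[0,0,0],[0,0,0],0],
  [[0,0,0],[0,0,0],0],
  [[0,0,0],[0,0,0],0.1],
  [[0,0,0],[0,0,0],0.3],
  [[0,0,0],[0,0,0],0.4],
  [[0,0,0],[0,0,0],0.4],
  [[0,0,0],[0,0,0],0.4],
  [[0,0,0],[0,0,0],0.4],
])

```text
t: 5.48
ee_pos: [445.6, -5.4, 62.7]
ee_rot: [[0.057, 0.998, -0.0], [0.998, -0.057, -0.0], [-0.0, -0.0, -1.0]]
wrist_force: [-0.5, 0.4, 0.6]
gripper_width: 34.0
gripper_force: 0.0
```

```bash
python3 -c "
from h import *
where(); rel([-157.7,0,61.9]); snap('side','side1')
im=cv2.imread('pics/side1.png')[170:310,250:400];cv2.imwrite('pics/z2.png',cv2.resize(im,None,fx=4,fy=4,interpolation=2))"
```

```text
jig tcp -157.44204308497822 -1.5105410067943437 62.6982957393232
shift [ 1.51 -0.25  0.8 ] turn [-0.03  0.01  0.16] t 5.4833 F [-0.5   0.37  0.64] w 34.04708927866808
```

View pics/z2.png

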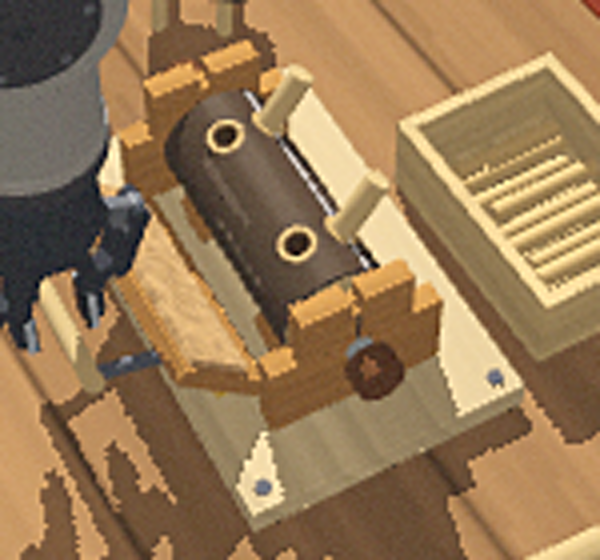

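The cheek is down, with its cork face up and tilted at (200,310) and the handle at (70,340) between the open fingers. Next I lift away and go to the right peg.

>>> step_arm([
  [[0,0,-30],[0,0,0],0.4],
  [[0,0,-70],[0,0,0],0.4],
  [[0,0,-110],[0,0,0],0.9],
  [[0,0,-140],[0,0,0],0.95],
  [[-10,38,-140],[0,0,0],0.95],
  [[-20,76,-140],[0,0,0],0.95],
  [[-30,115,-140],[0,0,0],0.95],
  [[-40,154,-140],[0,0,0],0.95],
])

```text
t: 6.2
ee_pos: [599.0, -53.8, 203.2]
ee_rot: [[0.055, 0.998, 0.001], [0.998, -0.055, 0.001], [0.001, 0.001, -1.0]]
wrist_force: [-0.1, -0.4, 1.6]
gripper_width: 81.0
gripper_force: 0.0
```

```bash
python3 -c "
from h import *
where(); rel([37,-50,128])"
```

```text
jig tcp -1.3145527723076058 -40.65746297648347 203.2074854985902
shift [-9.63 38.19 75.23] turn [ 0.06 -0.08  0.27] t 6.2 F [-0.15 -0.37  1.59] w 81.0030930537724
```

>>> step_arm([
  [[-6,22,0],[0,0,0],0.95],
  [[-9.5,38,0],[0,0,0],0.95],
  [[-9.5,38,20],[0,0,0],0.95],
  [[-9.5,38,40],[0,0,0],0.95],
  [[-9.5,38,60],[0,0,0],0.95],
  [[-9.5,38,75],[0,0,0],0.95],
  [[-9.5,38,75],[0,0,0],0.95],
  [[-9.5,38,75],[0,0,0],0.95],
])

```text
t: 6.87
ee_pos: [634.2, -65.7, 127.5]
ee_rot: [[0.057, 0.998, -0.002], [0.998, -0.057, -0.0], [-0.0, -0.002, -1.0]]
wrist_force: [-0.0, 0.4, 0.4]
gripper_width: 81.2
gripper_force: 0.0
```

```bash
python3 -c "
from h import *
where(); rel([0,-50,128])"
```

```text
jig tcp 34.52944053151306 -50.42828543307712 127.47536688146164
shift [  0.52 -34.53  -0.47] turn [-0.09  0.03  0.16] t 6.8667 F [-0.04  0.4   0.4 ] w 81.19912860125407
```

>>> step_arm([
  [[0,-6,0],[0,0,0],0.95],
  [[0,-12,0],[0,0,0],0.95],
  [[0,-18,0],[0,0,0],0.95],
  [[0,-24,0],[0,0,0],0.95],
  [[0,-30,0],[0,0,0],0.9],
  [[0,-34.5,0],[0,0,0],0.8],
  [[0,-34.5,0],[0,0,0],0.7],
  [[0,-34.5,0],[0,0,0],0.6],
], newtons=20)

```text
t: 7.53
ee_pos: [600.1, -63.4, 128.0]
ee_rot: [[0.057, 0.998, 0.0], [0.998, -0.057, 0.0], [0.0, 0.0, -1.0]]
wrist_force: [0.8, -0.0, 1.2]
gripper_width: 51.6
gripper_force: 0.6
```

>>> step_arm([
  [[0,0,0],[0,0,0],0.5],
  [[0,0,0],[0,0,0],0.4],
  [[0,0,0],[0,0,0],0.3],
  [[0,0,0],[0,0,0],0.2],
  [[0,0,0],[0,0,0],0],
  [[0,0,0],[0,0,0],0],
  [[0,0,0],[0,0,0],0],
  [[0,0,0],[0,0,0],0],
])

```text
t: 8.2
ee_pos: [600.2, -63.7, 127.8]
ee_rot: [[0.057, 0.998, -0.0], [0.998, -0.057, -0.0], [-0.0, -0.0, -1.0]]
wrist_force: [0.7, -0.0, 0.1]
gripper_width: 17.3
gripper_force: 19.5
```

```bash
python3 -c "
from h import *
where(); rel([0,-50,128])
print(manip.sense()['gripper_force'])"
```

```text
jig tcp 0.45155524919649626 -50.42866216855466 127.77258458280055
shift [ 0.43 -0.45 -0.23] turn [-0.    0.01  0.16] t 8.2 F [ 0.68 -0.02  0.07] w 17.330009346360495
19.493080973625183
```

>>> step_arm([
  [[0,0,0],[0,0,0],0],
  [[0,0,0],[0,0,0],0.2],
  [[0,0,0],[0,0,0],0.5],
  [[0,0,0],[0,0,0],0.5],
  [[0,0,-20],[0,0,0],0.5],
  [[0,0,-45],[0,0,0],0.5],
  [[0,0,-75],[0,0,0],0.5],
  [[0,0,-85],[0,0,0],0.5],
])

```text
t: 8.87
ee_pos: [601.3, -64.2, 216.3]
ee_rot: [[0.058, 0.998, 0.003], [0.998, -0.058, 0.0], [0.0, 0.003, -1.0]]
wrist_force: [0.4, -0.2, 0.4]
gripper_width: 42.6
gripper_force: 0.0
```

>>> step_arm([
  [[12,-38,0],[0,0,0],0.5],
  [[24,-76,0],[0,0,0],0.5],
  [[36,-114,0],[0,0,0],0.4],
  [[50,-152,0],[0,0,0],0.4],
  [[50,-158,0],[0,0,0],0.4],
  [[50,-158,0],[0,0,0],0.4],
  [[50,-158,0],[0,0,0],0.4],
  [[50,-158,0],[0,0,0],0.4],
])

```text
t: 9.53
ee_pos: [446.3, -4.9, 213.0]
ee_rot: [[0.057, 0.998, 0.001], [0.998, -0.057, -0.0], [-0.0, 0.001, -1.0]]
wrist_force: [-0.3, -0.2, -0.8]
gripper_width: 34.4
gripper_force: 0.0
```

Run:
```python
from h import *
where(); rel([-157.7,0,62])
c=snap('side','side2'); b=cv2.imread('pics/side2.png')
from fit import pts
p=pts(0.)
for k in('p1','p2','o1','o2'):
    q=proj(c,jig(p[k],JX,JY,YAW))[0]; cv2.drawMarker(b,tuple(int(round(v)) for v in q),(0,0,255),0,5)
cv2.imwrite('pics/z3.png',cv2.resize(b[170:310,250:400],None,fx=4,fy=4,interpolation=2))
```

```text
jig tcp -156.77046471151058 -0.9602481692969889 213.04583685192242
shift [  0.98  -1.04 151.05] turn [0.04 0.01 0.15] t 9.5333 F [-0.27 -0.17 -0.77] w 34.36606016649261
```

View pics/z3.png

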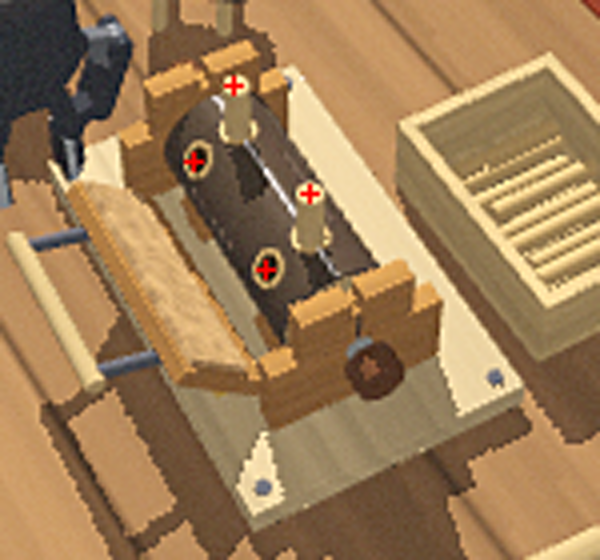

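The pegs stand upright: their tips at (235,84) and (310,193) match the markers predicted for zero rad, and the cheek is still down. Next I grasp the handle again.

>>> step_arm([
  [[1,-1,35],[0,0,0],0.4],
  [[1,-1,70],[0,0,0],0.4],
  [[1,-1,105],[0,0,0],0.4],
  [[1,-1,130],[0,0,0],0.4],
  [[1,-1,145],[0,0,0],0.4],
  [[1,-1,150.5],[0,0,0],0.4],
  [[1,-1,150.5],[0,0,0],0.4],
  [[1,-1,150.5],[0,0,0],0.3],
], newtons=25)

```text
t: 10.25
ee_pos: [445.0, -4.3, 62.6]
ee_rot: [[0.058, 0.998, -0.0], [0.998, -0.058, -0.001], [-0.001, -0.0, -1.0]]
wrist_force: [0.1, -0.1, 0.3]
gripper_width: 25.8
gripper_force: 0.0
```

>>> step_arm([
  [[0,0,0],[0,0,0],0.1],
  [[0,0,0],[0,0,0],0],
  [[0,0,0],[0,0,0],0],
  [[0,0,0],[0,0,0],0],
  [[0,0,0],[0,0,0],0],
  [[0,0,0],[0,0,0],0],
  [[0,0,0],[0,0,0],0],
  [[0,0,0],[0,0,0],0],
])

```text
t: 10.92
ee_pos: [445.9, -3.7, 63.4]
ee_rot: [[0.057, 0.998, 0.003], [0.998, -0.057, 0.0], [0.0, 0.003, -1.0]]
wrist_force: [4.9, -4.1, -3.5]
gripper_width: 13.2
gripper_force: 25.5
```

```bash
python3 -c "
from h import *
where(); rel([-157.7,0,62])"
```

```text
jig tcp -157.24154390458807 0.1443202148424465 63.443702370221565
shift [-0.14 -0.46  1.44] turn [ 0.19 -0.03  0.17] t 10.9167 F [ 4.88 -4.14 -3.5 ] w 13.225880286959002
```

Now the reverse arc, from 0.8 to 0.4 and then from 0.4 to 0.

>>> step_arm([
  [[0,3,-5],[0,0,0],0],
  [[0,6,-10],[0,0,0],0],
  [[0,9,-15],[0,0,0],0],
  [[0,12.5,-20],[0,0,0],0],
  [[0,16,-24.5],[0,0,0],0],
  [[0,20,-29],[0,0,0],0],
  [[0,24.5,-33],[0,0,0],0],
  [[0,29,-36.5],[0,0,0],0],
])

```text
t: 11.58
ee_pos: [471.4, -5.3, 99.0]
ee_rot: [[0.057, 0.998, -0.005], [0.998, -0.057, 0.001], [0.0, -0.005, -1.0]]
wrist_force: [-19.0, -2.6, 13.8]
gripper_width: 13.0
gripper_force: 26.4
```

```bash
python3 -c "
from h import *
where(); rel([-88,0,121])"
```

```text
jig tcp -131.6728790478085 0.10078172089324067 99.00888827128497
shift [ -0.22  43.57 -22.19] turn [-0.26 -0.03  0.16] t 11.5833 F [-19.    -2.56  13.83] w 12.9725747001318
```

>>> step_arm([
  [[0,4.5,-3.5],[0,0,0],0],
  [[0,9.5,-7],[0,0,0],0],
  [[0,14.5,-10.5],[0,0,0],0],
  [[0,19.5,-13.5],[0,0,0],0],
  [[0,25,-16],[0,0,0],0],
  [[0,30,-18.5],[0,0,0],0],
  [[0,36,-21],[0,0,0],0],
  [[0,41,-22.5],[0,0,0],0],
])

```text
t: 12.25
ee_pos: [514.0, -7.8, 121.9]
ee_rot: [[0.057, 0.998, -0.001], [0.998, -0.057, 0.0], [0.0, -0.001, -1.0]]
wrist_force: [-4.5, -3.3, 2.4]
gripper_width: 12.8
gripper_force: 26.3
```

>>> step_arm([
  [[0,0,0],[0,0,0],0],
  [[0,0.5,0],[0,0,0],0],
  [[0,1,0],[0,0,0],0],
  [[0,1,0],[0,0,0],0],
  [[0,1,0],[0,0,0],0],
  [[0,1,0],[0,0,0],0],
  [[0,1,0],[0,0,0],0],
  [[0,1,0],[0,0,0],0],
])

```text
t: 12.92
ee_pos: [515.0, -7.8, 122.1]
ee_rot: [[0.057, 0.998, -0.001], [0.998, -0.057, 0.001], [0.001, -0.001, -1.0]]
wrist_force: [-7.6, -3.4, 12.8]
gripper_width: 13.3
gripper_force: 27.3
```

```bash
python3 -c "
from h import *
where(); rel([-88,0,121])"
```

```text
jig tcp -87.94473988068881 0.2412978886263728 122.09769553808592
shift [-0.24 -0.05  1.1 ] turn [-0.05 -0.04  0.15] t 12.9167 F [-7.65 -3.38 12.81] w 13.32184036665939
```

>>> step_arm([
  [[0,0.5,0],[0,0,0],0],
  [[0,1,0],[0,0,0],0],
  [[0,1.5,0],[0,0,0],0],
  [[0,2,0],[0,0,0],0],
  [[0,2,0],[0,0,0],0],
  [[0,2,0],[0,0,0],0],
  [[0,2,0],[0,0,0],0],
  [[0,2,0],[0,0,0],0],
])

```text
t: 13.58
ee_pos: [516.4, -7.9, 122.2]
ee_rot: [[0.057, 0.998, -0.002], [0.998, -0.057, 0.001], [0.001, -0.002, -1.0]]
wrist_force: [-13.4, -2.6, 21.7]
gripper_width: 12.7
gripper_force: 28.3
```

```bash
python3 -c "
from h import *
where(); rel([-88,0,121])"
```

```text
jig tcp -86.53754797690989 0.22988993820832881 122.22028564386034
shift [-0.23 -1.46  1.22] turn [-0.12 -0.06  0.15] t 13.5833 F [-13.39  -2.57  21.71] w 12.721107411446727
```

The cheek is at its stop, slightly beyond the starting grasp position, and the force is rising. I release and lift.

>>> step_arm([
  [[0,0,0],[0,0,0],0.1],
  [[0,0,0],[0,0,0],0.4],
  [[0,0,0],[0,0,0],0.5],
  [[0,0,0],[0,0,0],0.5],
  [[0,0,0],[0,0,0],0.5],
  [[0,0,-20],[0,0,0],0.5],
  [[0,0,-50],[0,0,0],0.5],
  [[0,0,-80],[0,0,0],0.5],
])

```text
t: 14.25
ee_pos: [516.7, -8.1, 201.8]
ee_rot: [[0.058, 0.998, -0.002], [0.998, -0.058, -0.001], [-0.001, -0.002, -1.0]]
wrist_force: [0.5, 0.3, 0.4]
gripper_width: 42.9
gripper_force: 0.0
```

>>> step_arm([
  [[0,-35,-20],[0,0,0],0.5],
  [[20,-50,-50],[0,0,0],0.5],
  [[55,-60,-60],[0,0,0],0.5],
  [[90,-60,-60],[0,0,0],0.5],
  [[130,-60,-60],[0,0,0],0.5],
  [[165,-60,-60],[0,0,0],0.5],
  [[200,-60,-60],[0,0,0],0.5],
  [[200,-60,-60],[0,0,0],0.5],
])

```text
t: 14.92
ee_pos: [468.2, 202.3, 261.1]
ee_rot: [[0.05, 0.999, 0.0], [0.999, -0.05, 0.001], [0.001, 0.0, -1.0]]
wrist_force: [-0.8, 0.2, -0.2]
gripper_width: 42.5
gripper_force: 0.0
```

Run:
```python
from h import *
where()
from fit import pts
p=pts(0.); o=[]
for n,(x,y,w,h,k) in dict(side=(250,170,150,140,3),top=(260,160,155,110,2.2)).items():
    c=snap(n,n+'3'); b=cv2.imread(f'pics/{n}3.png')[y:y+h,x:x+w]; b=cv2.resize(b,(390,400),interpolation=2)
    for q in ('p1','p2','h1','h2'):
        v=(proj(c,jig(p[q],JX,JY,YAW))[0]-[x,y])*[390/w,400/h]; cv2.drawMarker(b,tuple(int(round(t)) for t in v),(0,0,255),0,12)
    o.append(b)
cv2.imwrite('pics/z4.png',np.hstack(o))
```

```text
jig tcp -147.28983831100473 207.12977148956065 261.1182787104484
```

View pics/z4.png

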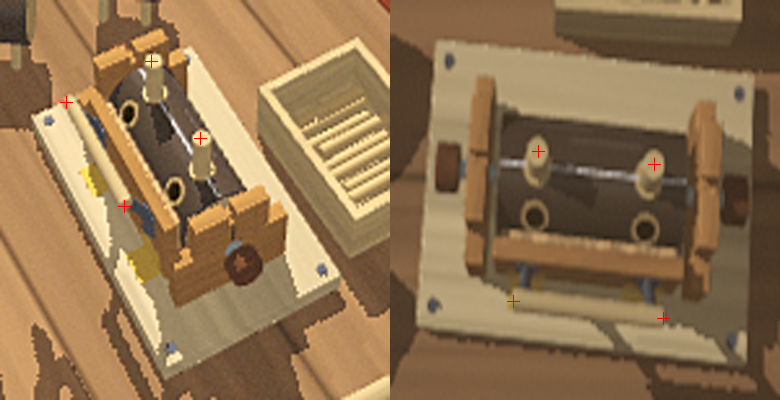

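The pegs look upright within about 0.03 rad and the handle is back at its up position. I'll check the cheek numerically against the first picture, then hand in.

Run:
```python
from h import *
g=lambda f:cv2.GaussianBlur(cv2.imread(f'pics/{f}.png',0),(0,0),.8)
for n,(x,y,w,h) in {'top':(306,240,64,12),'side':(272,203,28,42)}.items():
    a,b=g(n+'0'),g(n+'3'); W=cv2.getOptimalNewCameraMatrix if 0 else None
    t=a[y:y+h,x:x+w]; _,M=cv2.findTransformECC(t,b[y-0:y+h,x:x+w],np.eye(2,3,dtype=np.float32),cv2.MOTION_TRANSLATION,(3,200,1e-6)); print(n,M[:,2])
c=dict(np.load('pics/top0.npz'));d=dict(np.load('pics/side0.npz'))
for k in(c,d): print('px per .04 rad',proj(k,jig([-92.6,0,138.5],JX,JY,YAW))-proj(k,jig([-88,0,140],JX,JY,YAW)))
```

```text
top [-0.07 -0.9 ]
side [ 0.27 -0.59]
px per .04 rad [[-0.18  2.19]]
px per .04 rad [[-1.63  1.07]]
```

```bash
python3 -c "
from bench import manip
print(manip.hand_in())"
```

```text
the job is handed in; nothing more can be done
None
```

I dropped the cheek to about 0.79 rad, turned the log until its pegs stood upright (about 0.03 rad off by the last pictures), pushed the cheek back up snug and handed the job in at about 15 s; the arm went nowhere near the bystanders, and no verdict came back.

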